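# Set a quarter-turn stop against the sample part

### The arm

A 6-joint arm with a two-finger parallel gripper is mounted at the origin on a cart in front of the work surface, level with it; the furniture and walls round the work are solid. World frame = base frame: x ahead of the robot, y to its left, z up, the work surface at z = 0. Lengths are in m, angles in rad, forces in N, time in s.
With the tool pointing down it reaches from about 0.3 to 0.85 m from the base axis. Payload 5.4 kg.
Tool frame: the origin (TCP) lies on the centre line of the jaws, within the pads' length; the fingertips stand 14 mm ahead of it and the grasp point (between the pads) lies 5 mm behind it (env.tip_extent is the distance from the TCP to the fingertips, in m); z points along the fingers, x is the direction in which the jaws open and shut, and the axes are right-handed (so a half turn about z gives the same grasp; the last joint's range is limited). The gripper opens to 85 mm and grips with 20 to 120 N. Pads are 22 mm wide; open, the fingers measure 114 mm over their backs; the gripper's body (76 mm by 85 mm) begins 54 mm behind the grasp point. The pads swing forward as they close: fully open they stand 13 mm farther back than shut.
Start: joints at [-1.317, 0.158, 1.597, -0, 1.386, -0.21], TCP at [0.257, -0.514, 0.245] pointing down, gripper open.
Joint ranges: [-2.91, 2.91], [-0.94, 2.29], [0.18, 2.7], [-1.29, 4.43], [0.17, 2.64], [-3, 3]. Speed limits (rad/s): [2.57, 2.57, 3.14, 3.14, 3.14, 3.14].

### API

Orientations are given as a rotation vector (axis times angle).
In Python, from plant import env gives the robot as it stands.
- The arm moves only by the shell command python3 -m jog 'ROWS' [FORCE]. ROWS is JSON, a list that holds one entry, the list of rows, each a list of 7 numbers: the turn, a rotation vector about the tool's x, y, z in units of 8 degrees (1.0 is 8 degrees), then the shift along the tool's x, y, z in units of 40 mm (1.0 is 40 mm), then the closure, from 0 (fully open) to 1 (shut). A call has 1 to 12 rows; each row is the pose to reach, as a shift and turn from the pose commanded when the call began, along the tool's axes at that moment; what a row does not reach only later rows make up. A row lasts 1/8 s, in which the tool goes at most 62.5 mm and 10.7 degrees, less where a joint would pass 70% of its speed; a pose out of reach is approached as far as the arm can. A call with a gripper value outside its range is refused whole. The fingers move at their own pace and stop on an object; FORCE is the grip in N (left out, the last holds). Time passes only in rows, so rows that repeat a pose let the fingers close. It gives the time, the measured TCP pose, the force and the opening at its end, in the units of the state.
- env.state(): the state, without advancing time (a new reading comes with each control period).
- env.read_camera(name): name is "scene" or "top"; returns the picture (480x640x3 uint8, red, green, blue); there is no depth.
- env.get_calibration(name): a dict with "vfov" (degrees; the focal length in pixels is half the picture's height over the tangent of half this angle, whatever the lens; pixels are square), "cx", "cy" (the principal point, pixels), "pose" (4x4, takes a point from camera to world coordinates). Camera axes: x right, y down, z forward; pixel columns grow to the right and rows downward; lengths in m; the calibration is good to about 2 mm. A picture is of the moment at which its call begins. get_calibration takes no time and is no camera call.
- env.sign_off(): hands the job in, once; it reports no verdict.
Trained networks look in the newest picture that a camera, given by its name, has taken for a name from the list of things; names that differ only in an ending like _2 or _b are one class to them, and where a whole thing is asked for, a point or a joint stands for the part that bears it (a point fixed in the world has none). Each returns a list of dicts, best first, with "confidence" (0 to 1); they miss things now and then, are a little off and sometimes report something else, mostly with a low value. They report only what shows in the picture. A call takes as long as a camera call.
- env.recognise(query, camera): "bbox" ([left, top, width, height] in pixels, round what is visible of it).
- env.regions_of(query, camera): "mask" (480x640 bool, what is visible of it) and "bbox" ([left, top, width, height] in pixels, round what is visible of it).
The state is a dict: "time_s": time; "joint_positions": joint angles; "dq": joint speeds; "joint_torque": joint torques, N m; "eef_pos": TCP position; "tcp_rot": TCP orientation; "force": force on the tool from outside, world axes, zero at the start; "ft_torque": the same for the moment, N m; "finger_gap": finger opening in m.
Only numpy, scipy, OpenCV 4.12 (cv2) and the standard library are available. Lean on these libraries where they do the work, as an engineer would, in place of code of your own. Each camera call takes 0.05 s, during which the arm holds its last target.

### The job

Set the length stop on the T-slot gauge bar from the bent L sample: take the red spring stop out of the parking block, drop its head into the slot at the end that the sample leaves free, and slide it along, gently, until it has pushed the sample home against the end fence. Keep it touching the sample, press it down against its spring and turn it a quarter turn clockwise (seen from above), so that the head locks crosswise under the lips, then let go. Leave the black stop, the square and the clamp block where they are.

Things in the scene. Friction and masses are not known exactly. Their poses are not given: they have to be found in the camera images.
- gauge_bar: Fixed blue-grey T-slot bar, 280 (x) x 60 (y) x 26 high, scale marks on its -y lip. Origin: centre of its underside; x along the bar, z up. Dark end fence across the -x end: stopping face at x = -128, 24 higher than the bar's top. Bright steel ledge 6 wide along the +y edge: inner face at y = 24, 10 higher than the top. A screw closes the slot at x = +131.
- slot (a point): Point on the bar's top plane, at the middle of its length and of the T-slot; axes as the bar's. The slot runs along x: mouth 11 wide between lips 8 thick, below them an undercut 21.5 wide and 12 deep.
- sample: Loose L-bent sheet part, about 70 g, lying on the bar over the slot, near fence and ledge. 100 long (its y axis, along the bar, +y towards the fence); base 38 wide (x), 2 thick; upright flange 34 high on its +x side, next to the ledge. Origin: centre of the base's underside. Starts 6 to 22 short of the fence.
- stop: Quarter-turn spring stop, 82 high, about 190 g: red wing grip, steel collar, dark hammer head. Origin: centre of the head's underside, z up the shank. Head 20 long (x), 9 wide, 7 high; shank 9 thick. Once on the bar with the head in the mouth, the origin is 10 below the bar's top; when locked, 15 below it. Turned by half a turn it is the same.
- stop_collar (a joint): Spring travel of the collar (28 diameter, 20 high, underside 10 above the stop's origin when relaxed) up the shank, m: 0 relaxed to 0.008. Takes 3 N at first, 1 N more per mm. With the collar on the bar, 5 mm frees the head below the lips to turn, clockwise from above only, to a stop near crosswise; let go there, the spring draws it up under the lips; elsewhere it springs back.
- stop_grip (a point): Middle of the stop's wing grip, 70 above the stop's origin; axes as the stop's. The wing is 34 long (x, along the head's long side), 12 thick (y), from 12 below to 12 above this point at least; below it a round flange of 25 diameter, underside 24 below this point. White line on top along x.
- parking_block: Fixed wooden block, 150 (x) x 50 (y) x 34 high, origin at the centre of its underside. Two blind holes of 24 diameter, 24 deep, at x = -45 and +45. In each stands one stop, at any yaw, its collar resting on the block's top (the stop's origin 24 above the block's underside); which is in which hole changes.
- wide_stop: The other stop, with a black wing; same height, collar and origin, but its head is 12 wide, for a wider slot: it does not fit this bar. Leave it standing in the block.
- square: Small steel machinist's square, 91 x 70, on the worktop: leave alone.
- t_block: Olive clamp block, 40 x 44 x 24, by the press bed: leave alone.

How it is judged:
By the outcome, as a careful person would: the job done as asked, in the order asked, and still so for the second after the job is handed in, with the robot touching nothing.
It also fails if it takes over 45 s, if anything falls off the work surface, if the arm or the gripper's body presses on something with over 40 N, if the wrist force passes 120 N, or if a joint passes its speed limit or range.

## Working session

There is one attempt and no reset: what is moved stays moved. The work goes in short steps, Python scripts to look and compute and a shell command to move; the robot and the scene stay as the last step left them, time stands still between calls to the robot, and variables do not carry over. Pictures are saved under pics/ and viewed, and the job is handed in when it is done.

```bash
ls; mkdir -p pics; cat > h.py <<'E'
import numpy as np, cv2
from plant import env
from scipy.spatial.transform import Rotation as R
def K(n):
    c=env.get_calibration(n); f=240/np.tan(np.radians(c['vfov'])/2); return f,c['cx'],c['cy'],np.array(c['pose'])
def proj(n,p):
    f,cx,cy,T=K(n); q=np.linalg.inv(T)@np.append(p,1); return np.array([cx+f*q[0]/q[2],cy+f*q[1]/q[2]])
def ray(n,uv,z):
    f,cx,cy,T=K(n); d=T[:3,:3]@np.array([(uv[0]-cx)/f,(uv[1]-cy)/f,1]); o=T[:3,3]; return o+d*(z-o[2])/d[2]
def snap(n,fn,crop=None,s=1):
    im=env.read_camera(n)[:,:,::-1].copy()
    if crop: x,y,w,h=crop; im=im[y:y+h,x:x+w]
    if s!=1: im=cv2.resize(im,None,fx=s,fy=s,interpolation=cv2.INTER_CUBIC)
    cv2.imwrite('pics/'+fn,im); return im
E
python3 - <<'E'
from h import *
for n in('scene','top'):
    snap(n,n+'0.png'); print(n,K(n))
    for q in('stop','wide_stop','gauge_bar','sample','parking_block','stop_collar','stop_grip'):
        for d in env.recognise(q,n)[:2]: print(q,d)
print(env.state())
E
```

```text
pics
scene (np.float64(537.3540726640392), 318.21978243701625, 246.83517616942225, array([[-0.89962193, -0.31089273,  0.30663673,  0.17524222],
       [-0.43666847,  0.64211901, -0.6300824 ,  0.78106542],
       [-0.00100923, -0.70073454, -0.7134214 ,  0.74113079],
       [ 0.        ,  0.        ,  0.        ,  1.        ]]))
stop {'bbox': [352.6, 184.7, 14.6, 38.5], 'confidence': 0.95}
wide_stop {'bbox': [339.3, 156.7, 11.2, 37.7], 'confidence': 0.56}
gauge_bar {'bbox': [222.6, 227.0, 94.3, 128.0], 'confidence': 0.69}
sample {'bbox': [256.6, 278.7, 41.6, 51.3], 'confidence': 0.67}
parking_block {'bbox': [329.7, 184.0, 45.9, 58.1], 'confidence': 0.67}
stop_collar {'bbox': [340.0, 161.4, 10.7, 34.3], 'confidence': 0.36}
stop_grip {'bbox': [349.5, 186.8, 15.1, 36.5], 'confidence': 0.77}
top (np.float64(544.0601424224894), 321.1552557374501, 237.6525007799222, array([[-0.01937141, -0.98218441,  0.18691852,  0.28714841],
       [-0.99978611,  0.01767476, -0.01073943,  0.22476109],
       [ 0.00724436, -0.18708658, -0.98231672,  1.05329807],
       [ 0.        ,  0.        ,  0.        ,
[... 453 characters left out ...]
.9, 20.7], 'confidence': 0.69}
{'time_s': 0.8, 'joint_positions': array([-1.31709548e+00,  1.58421796e-01,  1.59695891e+00,  5.60366672e-06,
        1.38624676e+00, -2.10111683e-01]), 'dq': array([-0.00075352,  0.0009224 , -0.00082778, -0.0001279 , -0.00145416,
        0.00071229]), 'joint_torque': array([-1.15783018e-04, -3.95989645e+01, -3.31687546e+01, -1.80644747e-04,
        5.57200547e-04,  7.03750871e-06]), 'eef_pos': array([ 0.25720586, -0.51425212,  0.2453075 ]), 'tcp_rot': array([-2.67250981e+00,  1.65139925e+00,  3.35164878e-05]), 'force': array([-0.42803724, -0.29990531,  0.61635998]), 'ft_torque': array([ 0.00331007, -0.00868475,  0.04947707]), 'finger_gap': 0.08577835342045251}
```

View pics/scene0.png

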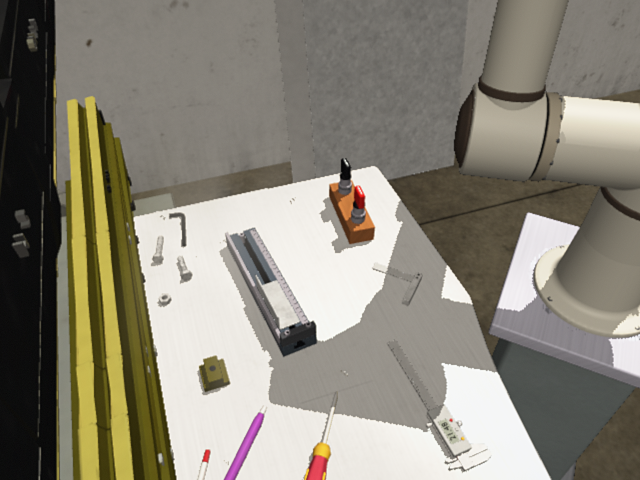

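View pics/top0.png

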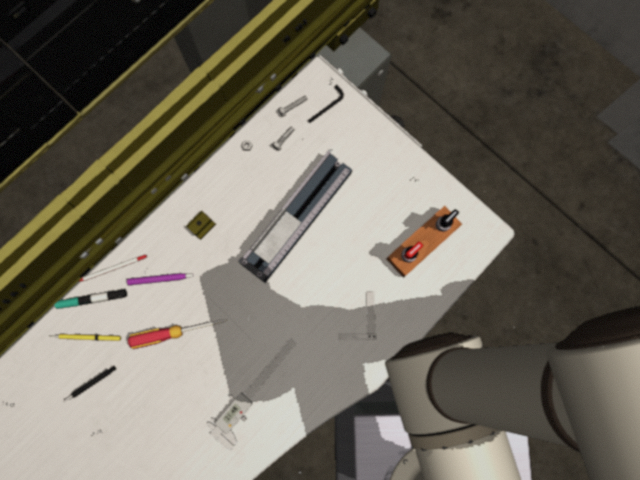

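```bash
python3 - <<'E'
import cv2
a=cv2.imread('pics/top0.png')[140:290,225:475]; cv2.imwrite('pics/t0c.png',cv2.resize(a,None,fx=3.2,fy=3.2,interpolation=cv2.INTER_CUBIC))
a=cv2.imread('pics/scene0.png')[150:360,210:390]; cv2.imwrite('pics/s0c.png',cv2.resize(a,None,fx=2.8,fy=2.8,interpolation=cv2.INTER_CUBIC))
E
```

```text
(no output)
```

View pics/t0c.png

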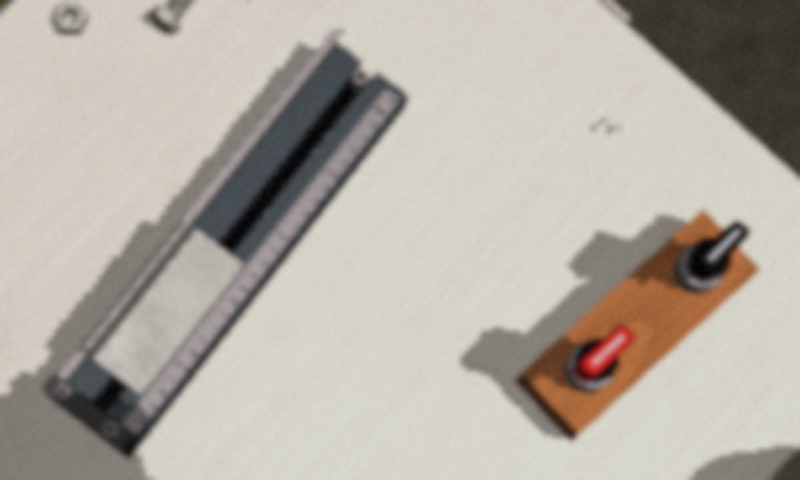

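View pics/s0c.png

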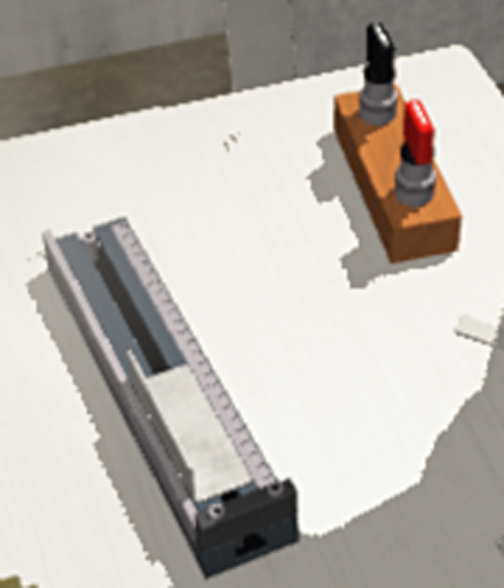

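The pictures agree with the task description. In the top view the fence is at the lower-left end of the bar, (255,268), and the free slot end is at the upper right, (335,160). The red stop is at (412,250) and the black stop at (449,218). Next I rectify the bar's top plane to measure it finely.

```bash
cat >> h.py <<'E'
def rect(img,n,c,yaw,z,hw,hh,s=0.5):
    # rectify plane z, local axes; s mm per px
    W=int(2*hw/s);H=int(2*hh/s)
    u,v=np.meshgrid((np.arange(W)-W/2)*s/1000,(H/2-np.arange(H))*s/1000)
    X=c[0]+u*np.cos(yaw)-v*np.sin(yaw);Y=c[1]+u*np.sin(yaw)+v*np.cos(yaw)
    f,cx,cy,T=K(n);Ti=np.linalg.inv(T)
    P=np.stack([X,Y,0*X+z,0*X+1],-1)@Ti.T
    return cv2.remap(img,(cx+f*P[...,0]/P[...,2]).astype(np.float32),(cy+f*P[...,1]/P[...,2]).astype(np.float32),cv2.INTER_CUBIC)
E
python3 - <<'E'
from h import *
# top crop pixel -> full: /3.2 + (225,140)
t=lambda x,y:np.array([x/3.2+225,y/3.2+140])
a=ray('top',t(110,395),.026);b=ray('top',t(362,88),.026)
print(a,b,np.linalg.norm(b-a)); d=b-a;print(np.degrees(np.arctan2(d[1],d[0])))
s=lambda x,y:np.array([x/2.8+210,y/2.8+150])
a=ray('scene',s(230,495),.026);b=ray('scene',s(97,248),.026);print(a,b,np.linalg.norm(b-a)); d2=b-a;print(np.degrees(np.arctan2(d2[1],d2[0])))
for nm,uv,z in(('red',t(607,350),.106),('redcollar',t(592,370),.054),('blk',t(730,243),.106)): print(nm,ray('top',uv,z))
for nm,uv,z in(('red',s(416,103),.106),('blk',s(376,28),.106)): print(nm,ray('scene',uv,z))
E
```

```text
[0.43478942 0.33207585 0.026     ] [0.62275784 0.1773593  0.026     ] 0.24345294711254553
-39.45775057414962
[0.4411647  0.33206748 0.026     ] [0.61764993 0.19047328 0.026     ] 0.22626522581176559
-38.74009104823405
red [0.44334098 0.04951752 0.106     ]
redcollar [0.4402947  0.04923597 0.054     ]
blk [ 0.50270058 -0.02246475  0.106     ]
red [0.4490403  0.04650359 0.106     ]
blk [ 0.5066913  -0.01786114  0.106     ]
```

```bash
python3 - <<'E'
from h import *
yaw=np.radians(-39.3);c=(0.53,0.255)
for n in('top','scene'):
    im=cv2.imread(f'pics/{n}0.png'); r=rect(im,n,c,yaw,.026,170,60,.45)
    cv2.imwrite(f'pics/r_{n}.png',r)
a=cv2.imread('pics/r_top.png');b=cv2.imread('pics/r_scene.png');m=np.vstack([a,b])
for x in range(-160,161,20): cv2.line(m,(int((x+170)/.45),0),(int((x+170)/.45),6),(0,0,255),1)
H=a.shape[0]
for o in(0,H):
  for y in range(-60,61,10): cv2.line(m,(0,int(o+H/2-y/.45)),(8 if y else 20,int(o+H/2-y/.45)),(0,0,255),1)
cv2.imwrite('pics/r_both.png',m);print(m.shape)
E
```

```text
(532, 755, 3)
```

View pics/r_both.png

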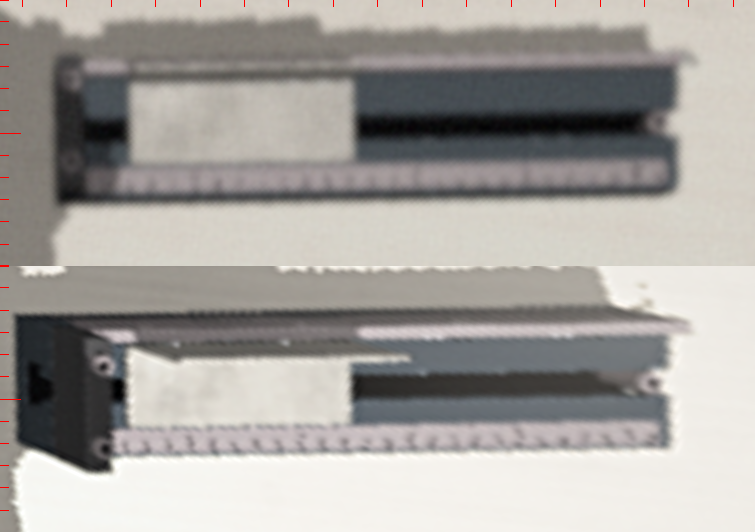

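```bash
python3 - <<'E'
from h import *
yaw=np.radians(-39.3);c=(0.53,0.255)
for n in('top','scene'):
    im=cv2.imread(f'pics/{n}0.png'); r=rect(im,n,c,yaw,.026,170,60,.5).mean(2)
    H=r.shape[0]
    for x0 in(10,40,70,100):
        p=r[:,int((x0-8+170)/.5):int((x0+8+170)/.5)].mean(1)
        g=np.gradient(cv2.GaussianBlur(p.reshape(-1,1),(1,5),0).ravel())
        e=[]
        for i in range(2,H-2):
            if abs(g[i])>2.0 and abs(g[i])>=abs(g[i-1]) and abs(g[i])>abs(g[i+1]):
                dlt=.5*(abs(g[i-1])-abs(g[i+1]))/(abs(g[i-1])-2*abs(g[i])+abs(g[i+1])+1e-9)
                e.append((round((H/2-i-dlt)*.5,1),round(g[i])))
        print(n,x0,e)
    # x profile along y=-26 strip and along mid
    for y0 in(12,-13,-22,-5):
        p=r[int(H/2-(y0+2)/.5):int(H/2-(y0-2)/.5)].mean(0);g=np.gradient(p)
        e=[((i-340)*.5,round(g[i])) for i in range(2,len(g)-2) if abs(g[i])>4 and abs(g[i])>=abs(g[i-1]) and abs(g[i])>abs(g[i+1])]
        print(n,'y',y0,e)
E
```

```text
top 10 [(np.float64(46.4), -8), (np.float64(35.1), 4), (np.float64(29.0), -10), (np.float64(7.6), -6), (np.float64(-1.7), 7), (np.float64(-13.3), 8), (np.float64(-25.3), -10), (np.float64(-30.0), 16)]
top 40 [(np.float64(46.4), -8), (np.float64(35.1), 4), (np.float64(29.4), -9), (np.float64(8.2), -7), (np.float64(-1.3), 7), (np.float64(-12.7), 7), (np.float64(-24.6), -9), (np.float64(-29.4), 16)]
top 70 [(np.float64(47.5), -8), (np.float64(35.7), 3), (np.float64(29.8), -9), (np.float64(8.6), -6), (np.float64(-1.0), 7), (np.float64(-12.1), 7), (np.float64(-24.3), -8), (np.float64(-29.1), 16)]
top 100 [(np.float64(47.6), -8), (np.float64(36.0), 3), (np.float64(30.4), -9), (np.float64(8.9), -6), (np.float64(-0.7), 6), (np.float64(-11.8), 7), (np.float64(-23.7), -8), (np.float64(-28.6), 16)]
top y 12 [(-145.0, -10), (-132.0, 5), (-112.0, 11), (-10.5, -11), (134.0, 11)]
top y -13 [(-145.5, -9), (-111.0, 8), (129.5, -5), (135.0, 13)]
top y -22 [(-145.0, -10), (-131.5, 7), (-117.5, 7), (-70.0, 5), (134.5, 13)]
top y -5 [(-145.0, -10), (-111.5, 14), (-10.5, -13), (134.5, 12)]
scene 10 [(np.f
[... 1376 characters left out ...]
, (-55.0, -5), (-38.0, -5), (-20.5, -5), (-17.5, 4), (64.5, 5), (126.5, -9), (131.0, 15)]
scene y -22 [(-161.5, -6), (-153.0, -7), (-150.5, -5), (-128.5, 8), (-124.0, -13), (-119.0, 19), (-115.0, -10), (-112.0, 10), (-105.0, -8), (-102.5, 11), (-95.5, -7), (-92.5, 9), (-85.0, -7), (-82.5, 9), (-75.5, -9), (-72.5, 10), (-65.5, -7), (-62.5, 7), (-56.0, -5), (-52.5, 7), (-45.5, -7), (-42.5, 8), (-36.0, -7), (-32.5, 7), (-26.0, -6), (-23.0, 7), (-16.0, -5), (-13.0, 6), (-7.5, -5), (-4.0, 5), (3.5, -7), (7.0, 10), (14.0, -5), (17.5, 6), (22.5, -5), (26.0, 6), (37.0, 5), (45.5, 5), (65.0, 4), (127.0, -4), (131.5, 10)]
scene y -5 [(-162.5, -19), (-119.5, 8), (-112.5, 21), (-12.0, -19), (130.5, 15)]
```

```bash
python3 - <<'E'
from h import *
c=(0.446,0.048);o=[]
for n in('top','scene'):
    im=cv2.imread(f'pics/{n}0.png'); o.append(rect(im,n,c,0,.106,40,40,.2))
m=np.hstack(o)
for k in(200,600): cv2.drawMarker(m,(k,200),(0,255,0),0,20)
cv2.imwrite('pics/red.png',m)
# fits of red mask
for n,i in zip(('top','scene'),o):
    b,g,r=[i[...,k].astype(int) for k in range(3)]
    w=(np.minimum(np.minimum(b,g),r)>130)&(r-b>5)
    red=(r-g>60)
    M=cv2.moments(red.astype(np.uint8),True)
    print(n,'red',M['m10']/M['m00'],M['m01']/M['m00'],np.degrees(.5*np.arctan2(2*M['mu11'],M['mu20']-M['mu02'])))
E
```

```text
top red 211.61103697773032 230.61207484506124 42.803216057642224
scene red 200.94326059870292 92.45640714354174 47.15352102846349
```

View pics/red.png

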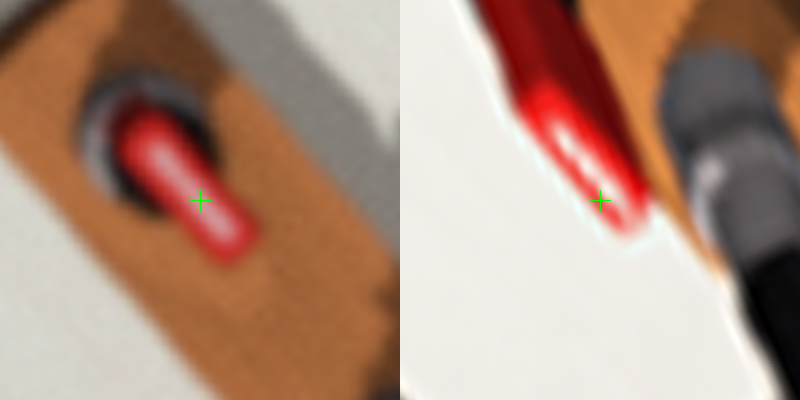

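```bash
cat >> h.py <<'E'
def go(p,yaw_deg,cmd=None):
    """units row from the present commanded pose (approx measured unless cmd given)"""
    s=env.state(); Rm=R.from_rotvec(s['tcp_rot']).as_matrix(); p0=s['eef_pos']
    if cmd is not None:
        p0=np.array(cmd[:3]); y=np.radians(cmd[3]); Rm=np.array([[np.cos(y),np.sin(y),0],[np.sin(y),-np.cos(y),0],[0,0,-1]])
    y=np.radians(yaw_deg); Rt=np.array([[np.cos(y),np.sin(y),0],[np.sin(y),-np.cos(y),0],[0,0,-1]])
    rv=R.from_matrix(Rm.T@Rt).as_rotvec()*180/np.pi/8
    sh=Rm.T@(np.array(p)-p0)/.04
    print('row',np.round(rv,3),np.round(sh,4))
def st():
    s=env.state(); Rm=R.from_rotvec(s['tcp_rot']).as_matrix()
    print('t',s['time_s'],'p',np.round(s['eef_pos'],4),'yaw',round(np.degrees(np.arctan2(Rm[1,0],Rm[0,0])),2),'tilt',np.round(Rm[:2,2],4),'F',np.round(s['force'],2),'M',np.round(s['ft_torque'],3),'gap',round(s['finger_gap'],4),'q6',round(s['joint_positions'][5],2))
E
python3 - <<'E'
from h import *
st(); go((.4447,.051,.175),42)
E
```

```text
t 0.8 p [ 0.2572 -0.5143  0.2453] yaw -63.43 tilt [-0.  0.] F [-0.43 -0.3   0.62] M [ 0.003 -0.009  0.049] gap 0.0858 q6 -0.21
row [ -0.      0.    -13.178] [-10.5414 -10.5139   1.7582]
```

```bash
python3 -m jog '[[[0,0,-13.18,-10.54,-10.51,0,0],[0,0,-13.18,-10.54,-10.51,0,0],[0,0,-13.18,-10.54,-10.51,0,0],[0,0,-13.18,-10.54,-10.51,0,0],[0,0,-13.18,-10.54,-10.51,0,0],[0,0,-13.18,-10.54,-10.51,0,0],[0,0,-13.18,-10.54,-10.51,0,0],[0,0,-13.18,-10.54,-10.51,1,0],[0,0,-13.18,-10.54,-10.51,1.76,0],[0,0,-13.18,-10.54,-10.51,1.76,0],[0,0,-13.18,-10.54,-10.51,1.76,0],[0,0,-13.18,-10.54,-10.51,1.76,0]]]' 60; python3 -c "
from h import *
st();go((.4447,.051,.0975),42)
snap('scene','s1.png',(290,100,160,160),3);snap('top','t1.png',(350,180,160,140),4)"
```

```text
time_s: 2.3
eef_pos: [0.4448, 0.0505, 0.1754]
tcp_rot: [2.932, 1.125, 0.001]
force: [-0.1, -0.0, -0.0]
finger_gap: 0.0853
t 2.3 p [0.4448 0.0505 0.1754] yaw 41.98 tilt [ 0.0006 -0.0006] F [-0.06 -0.   -0.01] M [ 0.024  0.019 -0.08 ] gap 0.0853 q6 -0.89
row [ 0.006 -0.    -0.003] [ 0.0058 -0.0131  1.9472]
```

View pics/s1.png

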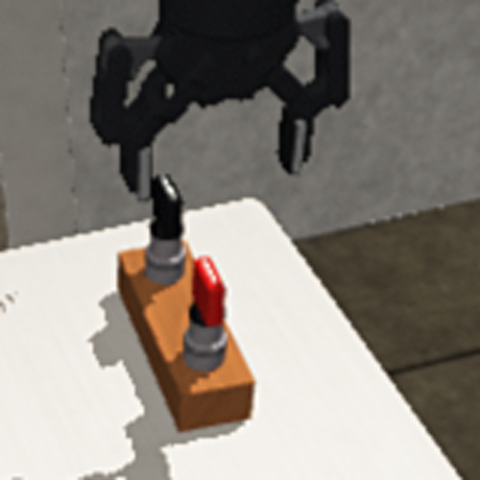

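View pics/t1.png

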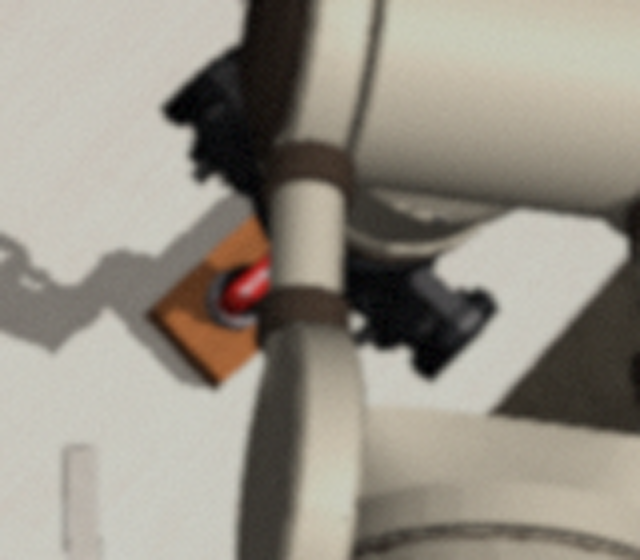

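```bash
python3 -c "
from h import *
p=np.array([.4448,.0505]); d=np.array([np.cos(np.radians(42)),np.sin(np.radians(42))])
for z in(.162,.175,.180):
  for s in(-.0425,0,.0425):
    q=np.append(p+s*d,z); print(z,s,proj('scene',q),(proj('scene',q)-[290,100])*3,(proj('top',q)-[350,180])*4)
"
```

```text
0.162 -0.0425 [383.93155278 160.16829163] [281.79465833 180.5048749 ] [352.4691706 325.6137584]
0.162 0 [361.54998367 164.16613368] [214.649951   192.49840104] [279.88446592 251.79213586]
0.162 0.0425 [338.7795964  168.23342723] [146.33878919 204.70028169] [208.19039622 178.87632564]
0.175 -0.0425 [384.56226653 154.20151714] [283.68679959 162.60455141] [359.42400468 321.02215046]
0.175 0 [361.96695539 158.18663276] [215.90086617 174.55989828] [285.75905995 246.17491589]
0.175 0.0425 [338.97523435 162.24166286] [146.92570305 186.72498857] [213.01083458 172.25911362]
0.18 -0.0425 [384.80812257 151.87563232] [284.42436771 155.62689697] [362.15246917 319.22080782]
0.18 0 [362.12951238 155.8555162 ] [216.38853714 167.56654859] [288.06344871 243.97148559]
0.18 0.0425 [339.05151309 159.90548912] [147.15453928 179.71646736] [214.90148589 169.66373958]
```

```bash
python3 -m jog '[[[0,0,0,0,0,1,0],[0,0,0,0,0,1.7,0],[0,0,0,0,0,1.94,0],[0,0,0,0,0,1.94,0],[0,0,0,0,0,1.94,0.5],[0,0,0,0,0,1.94,0.8],[0,0,0,0,0,1.94,1],[0,0,0,0,0,1.94,1],[0,0,0,0,0,1.94,1],[0,0,0,0,0,1.94,1],[0,0,0,0,0,1.94,1]]]' 60; python3 -c "
from h import *
st()
snap('scene','s2.png',(290,100,160,160),3)"
```

```text
time_s: 3.78
eef_pos: [0.4448, 0.0509, 0.0975]
tcp_rot: [2.933, 1.126, 0.001]
force: [-0.2, 0.5, 2.2]
finger_gap: 0.0111
t 3.775 p [0.4448 0.0509 0.0975] yaw 42.01 tilt [0.0004 0.0001] F [-0.16  0.47  2.23] M [ 0.191 -0.049  0.034] gap 0.0111 q6 -0.89
```

View pics/s2.png

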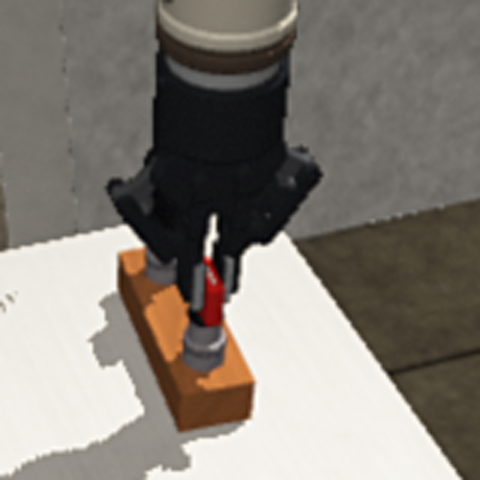

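```bash
python3 -m jog '[[[0,0,0,0,0,-0.5,1],[0,0,0,0,0,-1.5,1],[0,0,0,0,0,-1.5,1],[0,0,0,0,0,-1.5,1]]]' 60; python3 -c "
from h import *
st()
snap('scene','s3.png',(290,80,160,160),3);go((.5758,.2241,.12),51.65,(.4448,.0509,.1575,42))"
```

```text
time_s: 4.32
eef_pos: [0.4437, 0.051, 0.1561]
tcp_rot: [-2.932, -1.126, 0.003]
force: [-0.3, 0.2, -1.3]
finger_gap: 0.0101
t 4.325 p [0.4437 0.051  0.1561] yaw 42.01 tilt [-0.002   0.0002] F [-0.26  0.24 -1.29] M [-0.021  0.012  0.027] gap 0.0101 q6 -0.89
row [ 0.     0.    -1.206] [ 5.3311 -1.0264  0.9375]
```

View pics/s3.png

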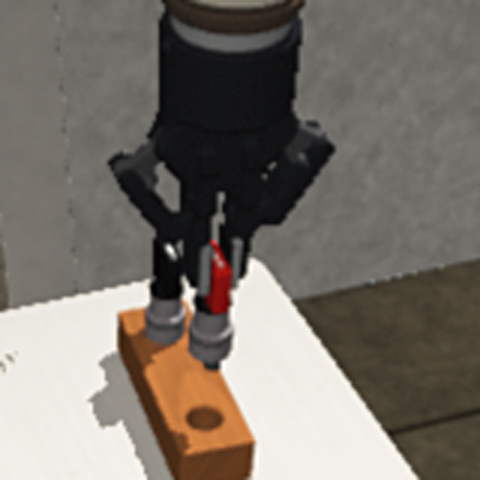

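The red stop is out of its hole, at crop position (212,300), and the black stop is still standing. Now I move over the free end of the slot.

```bash
python3 -m jog '[[[0,0,-1.2,5.33,-1.03,0,1],[0,0,-1.2,5.33,-1.03,0,1],[0,0,-1.2,5.33,-1.03,0,1],[0,0,-1.2,5.33,-1.03,0,1],[0,0,-1.2,5.33,-1.03,0.9,1],[0,0,-1.2,5.33,-1.03,0.94,1],[0,0,-1.2,5.33,-1.03,0.94,1]]]' 60; python3 -c "
from h import *
st()
snap('scene','s4.png');snap('top','t4.png')
a=cv2.imread('pics/s4.png')[180:360,200:360];b=cv2.imread('pics/t4.png')[130:290,230:390]
a=cv2.resize(a,(400,450));b=cv2.resize(b,(400,400));b=cv2.copyMakeBorder(b,0,50,0,0,0);cv2.imwrite('pics/b4.png',np.hstack([a,b]))"
```

```text
time_s: 5.25
eef_pos: [0.5748, 0.2238, 0.1192]
tcp_rot: [-2.828, -1.367, 0.003]
force: [-0.8, 1.0, -0.9]
finger_gap: 0.0108
t 5.25 p [0.5748 0.2238 0.1192] yaw 51.59 tilt [-0.0017 -0.0003] F [-0.76  1.01 -0.86] M [-0.044 -0.048 -0.01 ] gap 0.0108 q6 -0.72
```

View pics/b4.png

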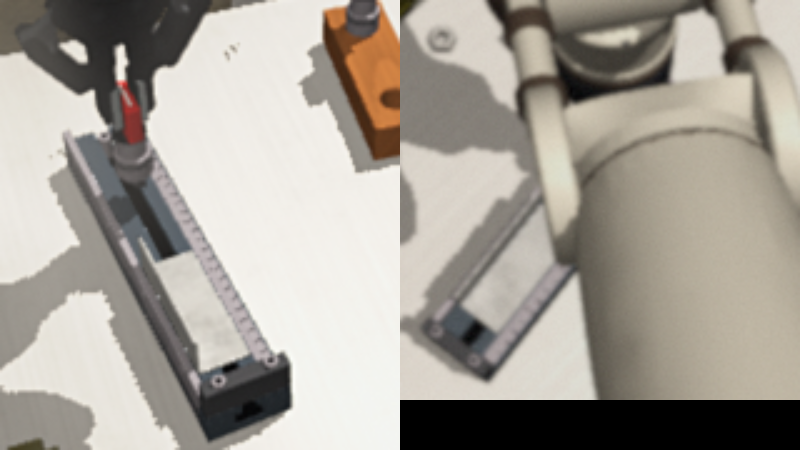

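```bash
python3 -c "
from h import *
im=cv2.imread('pics/s4.png')
x0,y0=222,205
a=cv2.resize(im[y0:y0+70,x0:x0+90],None,fx=8,fy=8,interpolation=cv2.INTER_CUBIC)
p=np.array([.5748,.2238,0.1192])
def P(dx,dy,dz,col):
    q=proj('scene',p+[dx,dy,dz]); cv2.circle(a,tuple(np.int32((q-[x0,y0]+.5)*8-.5)),1,col,-1)
for t in np.arange(0,2*np.pi,.05):
    for dz in(-.0635,-.0435): P(.014*np.cos(t),.014*np.sin(t),dz,(0,255,0))
    for r,dz in((.0125,-.0275),): P(r*np.cos(t),r*np.sin(t),dz,(255,255,0))
y=np.radians(51.6-90)
for l in np.linspace(-17,17,30):
  for w in(-6,6): P((l*np.cos(y)-w*np.sin(y))/1000,(l*np.sin(y)+w*np.cos(y))/1000,.0085,(0,255,255))
cv2.imwrite('pics/ov4.png',a)
"
```

```text
(no output)
```

View pics/ov4.png

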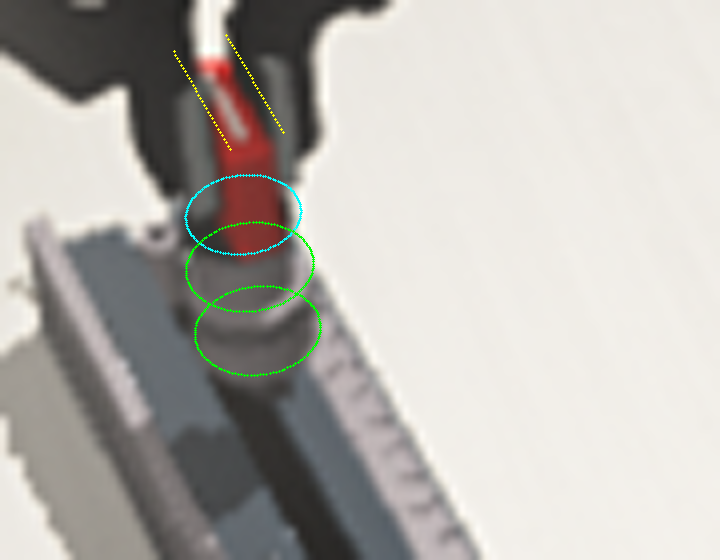

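```bash
python3 -c "
from h import *
im=cv2.imread('pics/s4.png').astype(int);im0=cv2.imread('pics/scene0.png').astype(int)
for r in range(220,255,2):
    print(r,' '.join('%3d'%v for v in im[r,238:268].mean(1)),'|')
"

```

```text
220 111  50  51  52  51  54  78 100 102  88  62  83 128 157 110  78  63  60  90 104  92  54  47  95 193 238 235 232 232 232 |
222 156  56  48  52  52  51  70  99 103  91  69  71  89 111 114  85  79  72  83 103  94  59  44 104 203 237 235 232 232 233 |
224 221 116  50  50  52  52  64  93 102  96  75  68  87  90  87  86  83  77  83 100  91  88 157 223 239 235 233 234 233 233 |
226 237 222 116  54  48  50  56  80 102 103  90  64  74  79  76  75  74  73  78  98 110 179 240 236 234 234 232 234 234 233 |
228 232 236 230 159  57  44  58  73 100 102  91  65  73  79  78  78  75  72  78 110 168 224 238 232 233 233 233 233 234 234 |
230 232 232 236 238 206 149 129  96 100 104  95  70  70  79  78  76  76  73  63  67 164 244 236 233 232 232 233 233 233 234 |
232 235 234 223 223 204 142  92  60  70  63  56  63  73  78  78  76  76  75  66  55 131 229 237 234 233 232 232 233 232 233 |
234 193 207 151  86 123 158 100  55  50  51  51  56  68  75  79  77  76  73  70  68 129 219 240 236 234 232 231 233 234 234 |
236 104 104 124 134 131 110  97 112  72  58  51  50  55  70  82  78  76  74  72  79 107 167 
[... 467 characters left out ...]
 111 111 112 125 151 154 121  79  69  81 124 160 159 179 227 237 235 |
246 110 110 108 108 108 106  87  71  82  81  80  85  88  84  83  85  85  81  72  71  72  81  90 131 182 160 127 168 217 238 |
248 108 108 107 108 108 108 109 103  91  97  97  94  91  89  87  87  90  87  88  90  85  84 107 157 179 173 177 163 157 220 |
250 113 105 108 108 108 107 108 107 103  97  96  99 102 102 100  98  97  94  91  88  85  96 134 180 182 168 153 164 130 154 |
252 180 113 106 109 108 108 107 107 107  97  67  65  80  90  91  93  91  81  74  73  84 103 108 129 155 166 182 183 179 168 |
254 183 154 111 106 108 108 107 106 107 108  98  62  48  49  51  59  63  64  66  75  84 104 103 103 123 164 181 174 159 164 |
```

```bash
python3 -m jog '[[[0,0,0,-0.01,0,0.3,1],[0,0,0,-0.01,0,0.45,1],[0,0,0,-0.01,0,0.45,1],[0,0,0,-0.01,0,0.5,1],[0,0,0,-0.01,0,0.52,1],[0,0,0,-0.01,0,0.52,1]]]' 60; python3 -c "
from h import *
st()
snap('scene','s5.png',(222,205,90,70),8)"
```

```text
time_s: 6.1
eef_pos: [0.5752, 0.2239, 0.099]
tcp_rot: [-2.828, -1.368, -0.0]
force: [-0.1, -0.7, -1.3]
finger_gap: 0.0107
t 6.1 p [0.5752 0.2239 0.099 ] yaw 51.61 tilt [0.0001 0.0001] F [-0.14 -0.7  -1.34] M [0.084 0.014 0.054] gap 0.0107 q6 -0.73
```

View pics/s5.png

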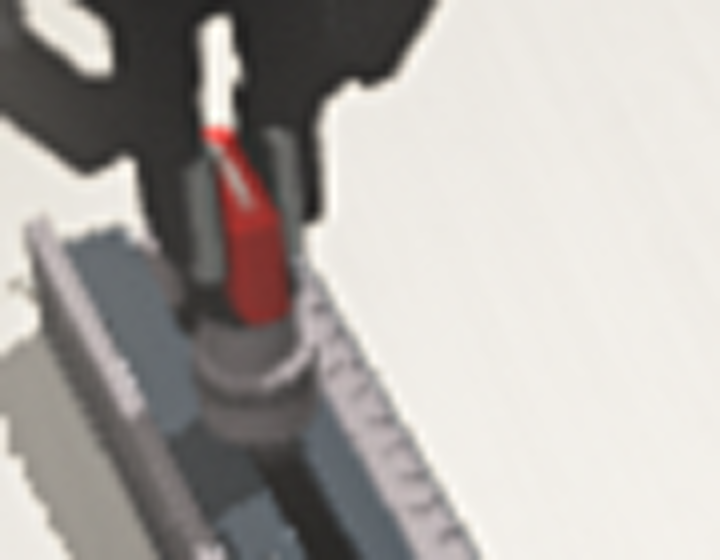

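```bash
python3 -m jog '[[[0,0,0,-0.019,0,-0.02,1],[0,0,0,-0.019,0,0.03,1],[0,0,0,-0.019,0,0.06,1],[0,0,0,-0.019,0,0.06,1]]]' 60; python3 -c "
from h import *
st()"
```

```text
time_s: 6.65
eef_pos: [0.5746, 0.2233, 0.0963]
tcp_rot: [-2.828, -1.368, 0.001]
force: [0.2, 0.7, -0.5]
finger_gap: 0.0108
t 6.65 p [0.5746 0.2233 0.0963] yaw 51.61 tilt [-0.0004 -0.    ] F [ 0.19  0.68 -0.5 ] M [ 0.028  0.015 -0.017] gap 0.0108 q6 -0.73
```

```bash
python3 -m jog '[[[0,0,0,0,0,0.05,1],[0,0,0,0,0,0.1,1],[0,0,0,0,0,0.13,1],[0,0,0,0,0,0.13,1]]]' 60; python3 -c "
from h import *
st()
snap('scene','s6.png',(222,205,90,70),8)"
```

```text
time_s: 7.15
eef_pos: [0.5746, 0.2233, 0.0911]
tcp_rot: [-2.828, -1.368, 0.0]
force: [-0.7, -0.2, -1.5]
finger_gap: 0.0102
t 7.15 p [0.5746 0.2233 0.0911] yaw 51.61 tilt [-0.0003 -0.0001] F [-0.66 -0.18 -1.45] M [ 0.053 -0.026 -0.01 ] gap 0.0102 q6 -0.73
```

View pics/s6.png

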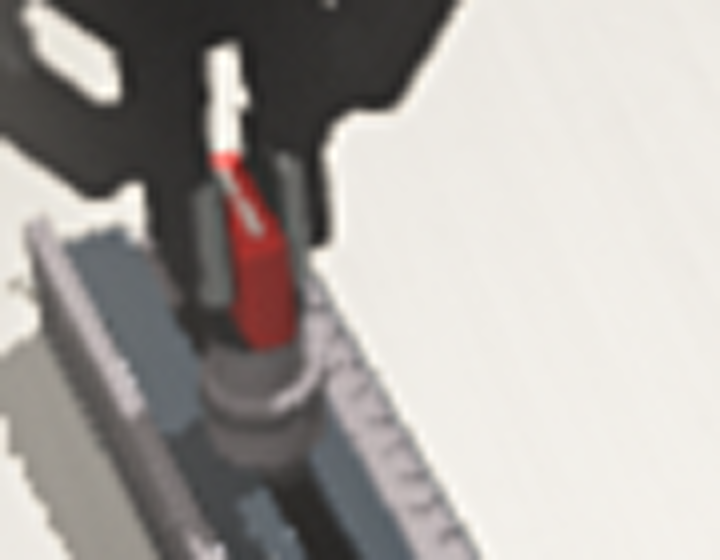

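```bash
python3 -m jog '[[[0,0,0,0,0,0.03,1],[0,0,0,0,0,0.06,1],[0,0,0,0,0,0.06,1]]]' 60; python3 -c "
from h import *
st()"
```

```text
time_s: 7.58
eef_pos: [0.5749, 0.2233, 0.0894]
tcp_rot: [2.828, 1.368, 0.0]
force: [-1.1, -0.1, 2.5]
finger_gap: 0.0109
t 7.575 p [0.5749 0.2233 0.0894] yaw 51.62 tilt [ 0.0003 -0.0001] F [-1.13 -0.11  2.46] M [-0.094  0.294 -0.006] gap 0.0109 q6 -0.73
```

```bash
python3 -m jog '[[[0,0,0,0,-0.05,-0.01,1],[0,0,0,0,-0.15,-0.01,1],[0,0,0,0,-0.3,-0.01,1],[0,0,0,0,-0.45,-0.01,1],[0,0,0,0,-0.6,-0.01,1],[0,0,0,0,-0.7,-0.01,1],[0,0,0,0,-0.75,-0.01,1],[0,0,0,0,-0.75,-0.01,1]]]' 60; python3 -c "
from h import *
st()
snap('scene','s7.png',(210,200,120,160),5)"
```

```text
time_s: 8.57
eef_pos: [0.551, 0.2421, 0.0893]
tcp_rot: [-2.828, -1.368, 0.0]
force: [0.8, 0.3, 2.6]
finger_gap: 0.0108
t 8.575 p [0.551  0.2421 0.0893] yaw 51.62 tilt [-0.0003  0.0004] F [0.85 0.31 2.62] M [ 0.011 -0.172 -0.011] gap 0.0108 q6 -0.69
```

View pics/s7.png

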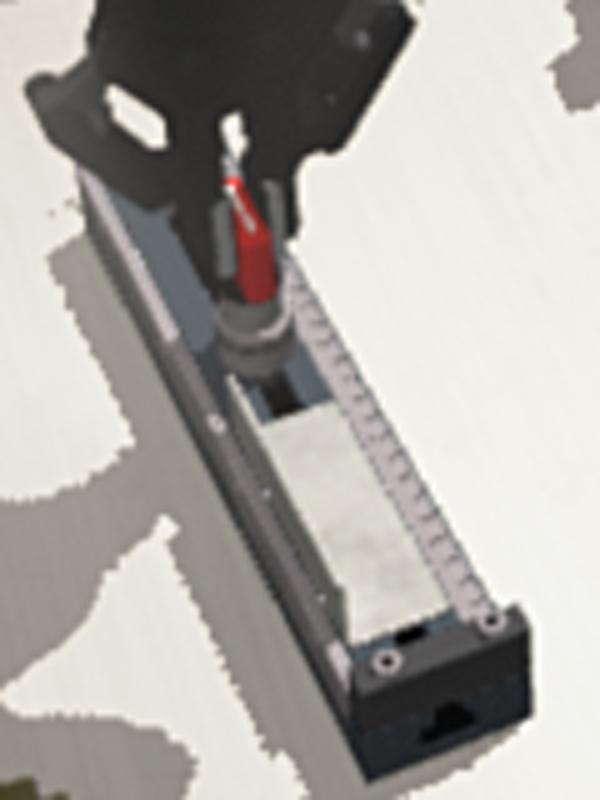

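```bash
python3 -m jog '[[[0,0,0,0,-0.08,-0.005,1],[0,0,0,0,-0.18,-0.005,1],[0,0,0,0,-0.28,-0.005,1],[0,0,0,0,-0.36,-0.005,1],[0,0,0,0,-0.42,-0.005,1],[0,0,0,0,-0.48,-0.005,1],[0,0,0,0,-0.54,-0.005,1],[0,0,0,0,-0.6,-0.005,1],[0,0,0,0,-0.66,-0.005,1],[0,0,0,0,-0.72,-0.005,1],[0,0,0,0,-0.75,-0.005,1],[0,0,0,0,-0.75,-0.005,1]]]' 60; python3 -c "
from h import *
st()
snap('scene','s8.png',(210,200,120,160),5)"
```

```text
time_s: 10.12
eef_pos: [0.5275, 0.2607, 0.0895]
tcp_rot: [-2.828, -1.368, 0.0]
force: [2.3, -1.6, 2.4]
finger_gap: 0.0107
t 10.125 p [0.5275 0.2607 0.0895] yaw 51.62 tilt [-0.0002  0.0002] F [ 2.28 -1.56  2.44] M [-0.201 -0.32  -0.004] gap 0.0107 q6 -0.65
```

View pics/s8.png

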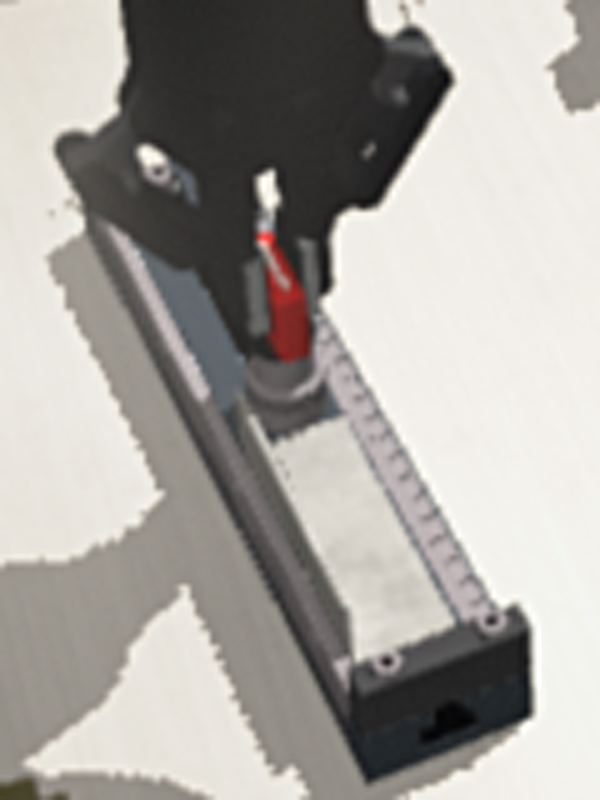

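```bash
python3 -m jog '[[[0,0,0,0,-0.05,0,1],[0,0,0,0,-0.1,0,1],[0,0,0,0,-0.15,0,1],[0,0,0,0,-0.2,0,1],[0,0,0,0,-0.2,0,1]]]' 60; python3 -c "
from h import *
st()
snap('scene','s9.png',(210,200,120,160),5)"
```

```text
time_s: 10.8
eef_pos: [0.5211, 0.2657, 0.0895]
tcp_rot: [-2.828, -1.368, 0.0]
force: [1.0, -0.8, 1.8]
finger_gap: 0.0105
t 10.8 p [0.5211 0.2657 0.0895] yaw 51.62 tilt [-0.0004  0.0002] F [ 0.98 -0.83  1.83] M [-0.147 -0.306 -0.012] gap 0.0105 q6 -0.64
```

View pics/s9.png

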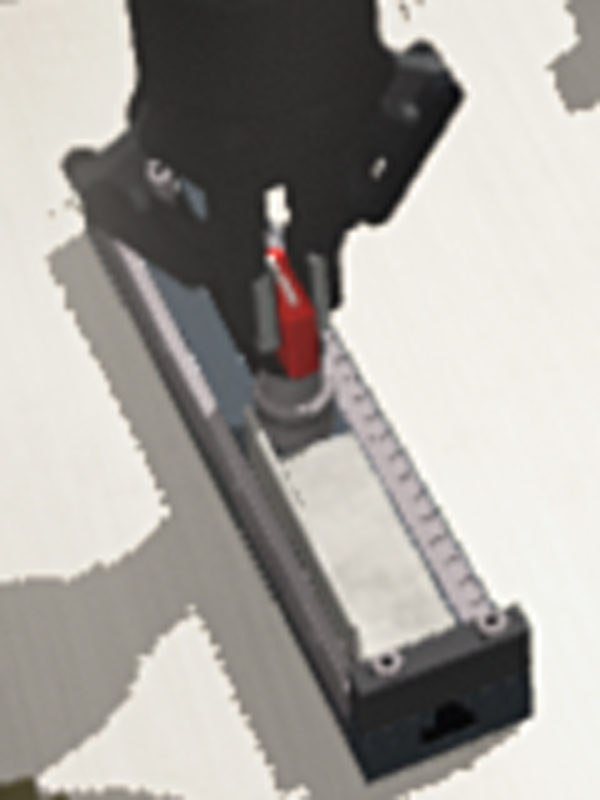

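```bash
for i in 1; do python3 -m jog '[[[0,0,0,0,-0.025,0,1],[0,0,0,0,-0.05,0,1],[0,0,0,0,-0.05,0,1]]]' 60;  python3 -c "
from h import *
st()"; done; python3 -m jog '[[[0,0,0,0,-0.025,0,1],[0,0,0,0,-0.05,0,1],[0,0,0,0,-0.05,0,1]]]' 60;  python3 -c "
from h import *
st()"
```

```text
time_s: 11.22
eef_pos: [0.5198, 0.2668, 0.0895]
tcp_rot: [-2.828, -1.368, -0.0]
force: [2.1, -1.0, 1.9]
finger_gap: 0.0107
t 11.225 p [0.5198 0.2668 0.0895] yaw 51.62 tilt [0. 0.] F [ 2.13 -1.04  1.89] M [-0.242 -0.396  0.022] gap 0.0107 q6 -0.63
time_s: 11.6
eef_pos: [0.5182, 0.2681, 0.0895]
tcp_rot: [-2.828, -1.368, 0.0]
force: [1.5, -1.1, 1.6]
finger_gap: 0.0108
t 11.6 p [0.5182 0.2681 0.0895] yaw 51.62 tilt [-0.0001  0.0001] F [ 1.53 -1.06  1.65] M [-0.222 -0.38   0.034] gap 0.0108 q6 -0.63
```

```bash
python3 -m jog '[[[0,0,0,0,-0.025,0,1],[0,0,0,0,-0.05,0,1],[0,0,0,0,-0.05,0,1]]]' 60;  python3 -c "
from h import *
st()
snap('scene','s10.png',(250,260,80,80),7)"
```

```text
time_s: 11.98
eef_pos: [0.5167, 0.2693, 0.0895]
tcp_rot: [2.828, 1.368, 0.0]
force: [1.6, -0.8, 2.0]
finger_gap: 0.0105
t 11.975 p [0.5167 0.2693 0.0895] yaw 51.62 tilt [0.0001 0.    ] F [ 1.59 -0.84  2.04] M [-0.298 -0.414 -0.004] gap 0.0105 q6 -0.63
```

View pics/s10.png

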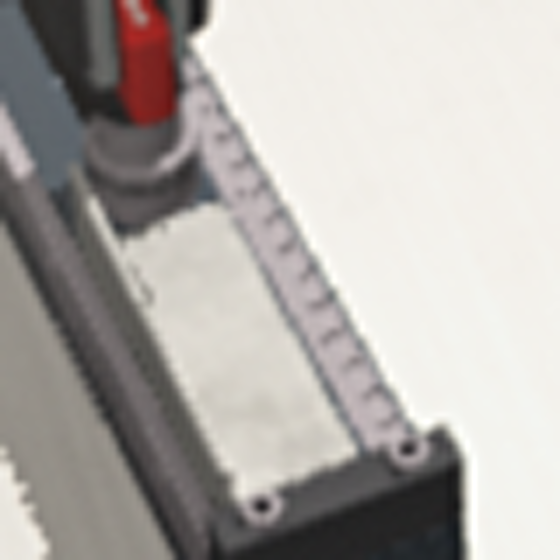

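```bash
python3 -m jog '[[[0,0,0,0,-0.025,0,1],[0,0,0,0,-0.05,0,1],[0,0,0,0,-0.05,0,1]]]' 60;  python3 -c "
from h import *
st()"; python3 -m jog '[[[0,0,0,0,-0.025,0,1],[0,0,0,0,-0.05,0,1],[0,0,0,0,-0.05,0,1]]]' 60;  python3 -c "
from h import *
st()"
```

```text
time_s: 12.4
eef_pos: [0.516, 0.2699, 0.0897]
tcp_rot: [2.826, 1.367, 0.002]
force: [5.2, -4.1, 1.1]
finger_gap: 0.0106
t 12.4 p [0.516  0.2699 0.0897] yaw 51.63 tilt [ 0.0021 -0.001 ] F [ 5.19 -4.09  1.07] M [-0.795 -1.036 -0.054] gap 0.0106 q6 -0.62
time_s: 12.78
eef_pos: [0.5152, 0.2707, 0.0899]
tcp_rot: [2.825, 1.367, 0.004]
force: [6.1, -5.1, 0.2]
finger_gap: 0.0109
t 12.775 p [0.5152 0.2707 0.0899] yaw 51.63 tilt [ 0.0038 -0.0017] F [ 6.12 -5.13  0.22] M [-1.194 -1.427  0.018] gap 0.0109 q6 -0.62
```

```bash
python3 -m jog '[[[0,0,0,0,0.05,0,1],[0,0,0,0,0.05,0.05,1],[0,0,0,0,0.05,0.1,1],[0,0,0,0,0.05,0.15,1],[0,0,0,0,0.05,0.17,1],[0,0,0,0,0.05,0.17,1]]]' 80;  python3 -c "
from h import *
st()
snap('scene','s11.png',(210,200,120,160),5)"
```

```text
time_s: 13.52
eef_pos: [0.5159, 0.2702, 0.0838]
tcp_rot: [2.827, 1.367, 0.002]
force: [1.8, -4.9, 7.6]
finger_gap: 0.0102
t 13.525 p [0.5159 0.2702 0.0838] yaw 51.63 tilt [ 0.0017 -0.0006] F [ 1.76 -4.85  7.62] M [-0.964 -0.456  0.021] gap 0.0102 q6 -0.62
```

View pics/s11.png

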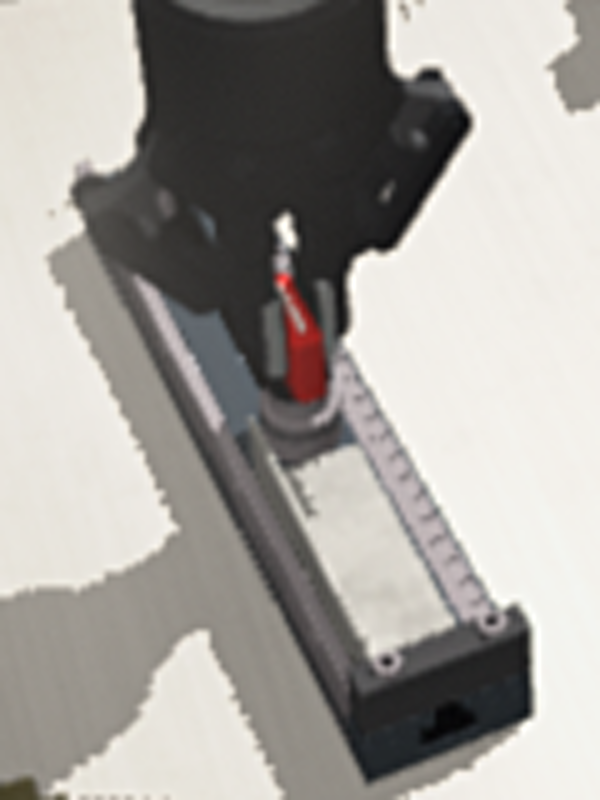

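```bash
python3 -m jog '[[[0,0,0,0,0,0.02,1],[0,0,1.25,0,0,0.02,1],[0,0,2.5,0.003,0,0.02,1],[0,0,3.75,0.005,0,0.02,1],[0,0,5,0.008,0.003,0.02,1],[0,0,6.25,0.01,0.005,0.02,1]]]' 80;  python3 -c "
from h import *
st()"
```

```text
time_s: 14.32
eef_pos: [0.5161, 0.2703, 0.083]
tcp_rot: [3.14, 0.036, 0.002]
force: [1.6, -4.9, 8.5]
finger_gap: 0.01
t 14.325 p [0.5161 0.2703 0.083 ] yaw 1.32 tilt [ 0.0012 -0.001 ] F [ 1.62 -4.87  8.52] M [-1.105 -0.278  0.111] gap 0.01 q6 0.25
```

```bash
python3 -m jog '[[[0,0,1.25,0.003,0,0,1],[0,0,2.5,0.005,-0.002,0,1],[0,0,3.75,0.008,-0.004,0,1],[0,0,5,0.01,-0.004,0,1],[0,0,5,0.01,-0.004,0,1]]]' 80;  python3 -c "
from h import *
st()
snap('scene','s12.png',(210,200,120,160),5)"
```

```text
time_s: 14.95
eef_pos: [0.5166, 0.2706, 0.0831]
tcp_rot: [2.966, -1.035, 0.003]
force: [1.2, -4.4, 8.4]
finger_gap: 0.0105
t 14.95 p [0.5166 0.2706 0.0831] yaw -38.45 tilt [ 0.0015 -0.0006] F [ 1.16 -4.41  8.43] M [-0.929 -0.383 -0.027] gap 0.0105 q6 0.95
```

View pics/s12.png

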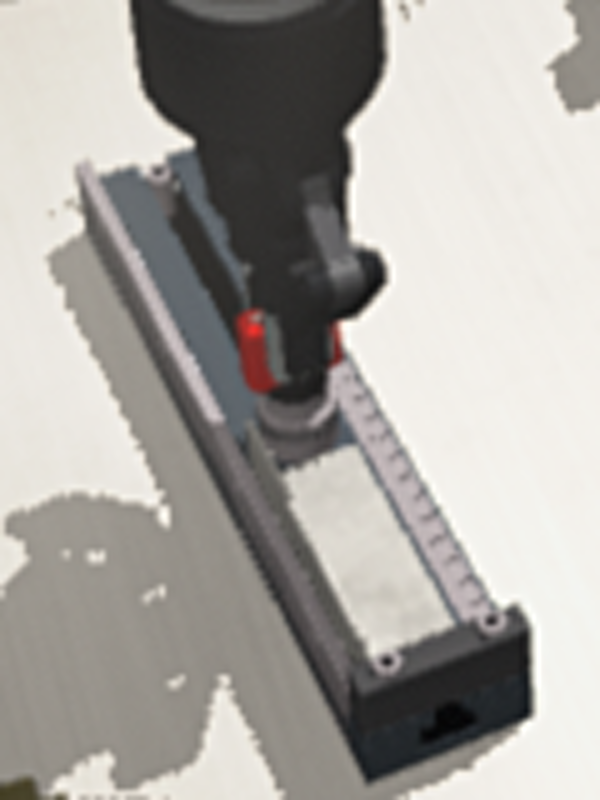

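```bash
python3 -m jog '[[[0,0,0.2,0,0,0,1],[0,0,0.4,0,0,0,1],[0,0,0.4,0,0,0,1]]]' 80;  python3 -c "
from h import *
st()"
```

```text
time_s: 15.38
eef_pos: [0.5166, 0.2707, 0.0831]
tcp_rot: [-2.937, 1.115, -0.003]
force: [2.3, -4.8, 8.9]
finger_gap: 0.0101
t 15.375 p [0.5166 0.2707 0.0831] yaw -41.57 tilt [ 0.0016 -0.0004] F [ 2.34 -4.77  8.89] M [-0.898 -0.455  0.07 ] gap 0.0101 q6 1.0
```

```bash
python3 -m jog '[[[0,0,-0.2,0,0,0,1],[0,0,-0.2,0,0,-0.02,1],[0,0,-0.2,0,0,-0.035,1],[0,0,-0.2,0,0,-0.035,1],[0,0,-0.2,0,0,-0.035,1]]]' 80;  python3 -c "
from h import *
st()"
```

```text
time_s: 16.0
eef_pos: [0.5168, 0.2708, 0.0844]
tcp_rot: [-2.952, 1.074, -0.003]
force: [1.9, -5.1, 6.5]
finger_gap: 0.0106
t 16.0 p [0.5168 0.2708 0.0844] yaw -39.98 tilt [ 0.0019 -0.0002] F [ 1.94 -5.06  6.45] M [-0.801 -0.606 -0.026] gap 0.0106 q6 0.97
```

```bash
python3 -m jog '[[[0,0,0,0,0,-0.015,1],[0,0,0,0,0,-0.03,1],[0,0,0,0,0,-0.03,1],[0,0,0,0,0,-0.03,1]]]' 80;  python3 -c "
from h import *
st()"
```

```text
time_s: 16.5
eef_pos: [0.5167, 0.2707, 0.0848]
tcp_rot: [-2.952, 1.074, -0.003]
force: [3.6, -3.5, 2.8]
finger_gap: 0.0105
t 16.5 p [0.5167 0.2707 0.0848] yaw -39.98 tilt [ 0.0018 -0.0001] F [ 3.59 -3.47  2.82] M [-0.711 -0.958  0.035] gap 0.0105 q6 0.97
```

```bash
python3 -m jog '[[[0,0,0,0,0,-0.02,1],[0,0,0,0,0,-0.02,1],[0,0,0,0,0,-0.02,0.8],[0,0,0,0,0,-0.02,0.6],[0,0,0,0,0,-0.02,0.5]]]' 20;  python3 -c "
from h import *
st()
snap('scene','s13.png',(210,200,120,160),5)"
```

```text
time_s: 17.12
eef_pos: [0.5151, 0.2711, 0.0848]
tcp_rot: [2.952, -1.074, -0.003]
force: [-0.6, -0.4, -0.6]
finger_gap: 0.0425
t 17.125 p [0.5151 0.2711 0.0848] yaw -39.97 tilt [-0.0017  0.0002] F [-0.6  -0.44 -0.61] M [ 0.005  0.011 -0.008] gap 0.0425 q6 0.97
```

View pics/s13.png

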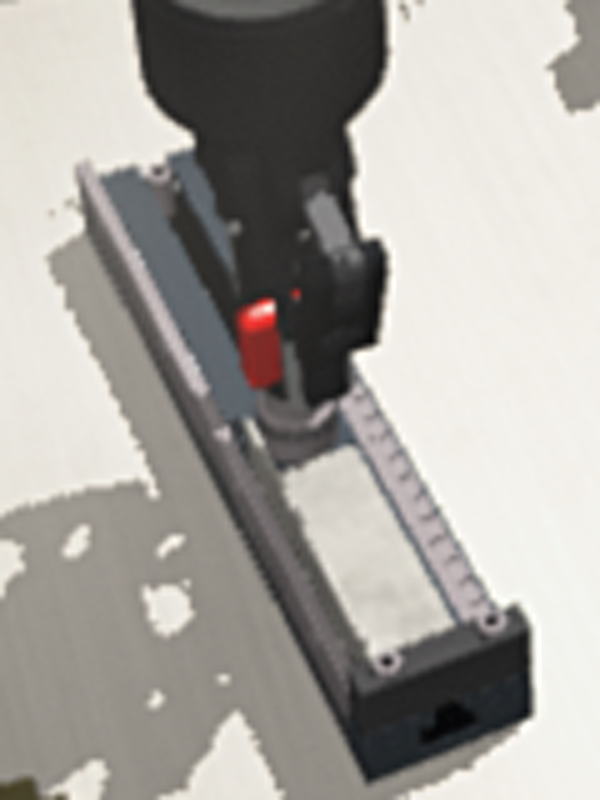

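```bash
python3 -m jog '[[[0,0,0,0,0,-0.3,0.4],[0,0,0,0,0,-1,0.4],[0,0,0,0,0,-2,0.4],[0,0,0,0,0,-3.5,0.4],[0,0,0,4,0,-3.5,0.4],[0,0,0,6,3,-3.5,0.4],[0,0,0,6,5,-3.5,0.4],[0,0,0,6,5,-3.5,0.4],[0,0,0,6,5,-3.5,0.4],[0,0,0,6,5,-3.5,0.4]]]' 20;  python3 -c "
from h import *
st()
snap('scene','s14.png');snap('top','t14.png')
a=cv2.imread('pics/s14.png')[180:360,200:380];b=cv2.imread('pics/t14.png')[130:290,230:390]
cv2.imwrite('pics/b14.png',np.hstack([cv2.resize(a,(400,400),interpolation=2),cv2.resize(b,(400,400),interpolation=2)]))"
```

```text
time_s: 18.42
eef_pos: [0.5712, -0.0398, 0.2264]
tcp_rot: [2.95, -1.08, 0.002]
force: [0.4, 0.0, 0.4]
finger_gap: 0.0512
t 18.425 p [ 0.5712 -0.0398  0.2264] yaw -40.21 tilt [ 0.0011 -0.0007] F [0.41 0.05 0.39] M [-0.02  -0.027 -0.004] gap 0.0512 q6 0.42
```

View pics/b14.png

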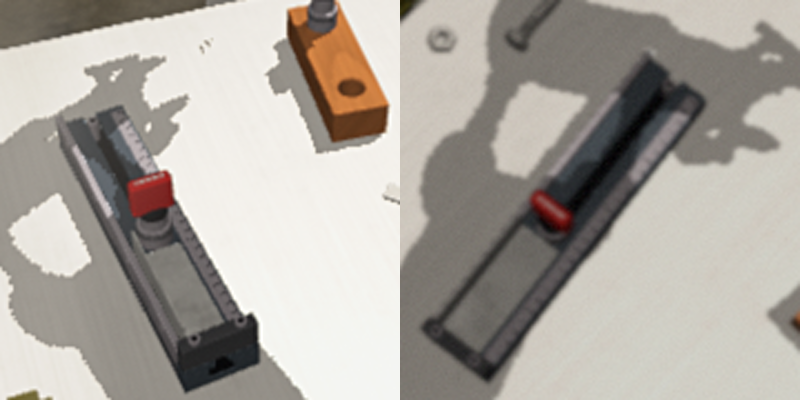

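```bash
python3 - <<'E'
from h import *
yaw=np.radians(-38.4);c=(0.53,0.255)
im=cv2.imread('pics/t14.png');im0=cv2.imread('pics/scene0.png');s=cv2.imread('pics/s14.png')
f=lambda i,n,z:cv2.convertScaleAbs(rect(i,n,c,yaw,z,150,50,.4),alpha=1.8)
a=np.vstack([f(im,'top',.028),f(s,'scene',.028)])
b=np.hstack([cv2.resize(rect(im,'top',(.5151,.2711),yaw,.093,35,35,.25),(280,280)),cv2.resize(rect(s,'scene',(.5151,.2711),yaw,.093,35,35,.25),(280,280))])
cv2.imwrite('pics/chk.png',a);cv2.imwrite('pics/chk2.png',b)
r=rect(im,'top',c,yaw,.028,150,50,.5).astype(float).mean(2)
for y0 in(14,-6,-10):
    print(y0,[int(v) for v in r[int(100-(y0+2)/.5):int(100-(y0-2)/.5),10:80].mean(0)[::2]])
E
```

```text
14 [67, 50, 42, 38, 38, 38, 38, 37, 36, 37, 41, 48, 59, 74, 88, 97, 102, 104, 106, 108, 109, 110, 112, 113, 112, 111, 110, 109, 110, 111, 111, 111, 110, 109, 108]
-6 [69, 55, 47, 45, 47, 49, 49, 48, 49, 50, 50, 53, 61, 74, 88, 98, 103, 104, 103, 104, 104, 104, 105, 103, 102, 101, 101, 100, 101, 102, 100, 100, 100, 99, 99]
-10 [68, 57, 55, 57, 59, 59, 55, 54, 57, 60, 61, 61, 62, 67, 75, 83, 87, 88, 89, 88, 87, 89, 90, 88, 87, 86, 86, 87, 88, 88, 87, 86, 87, 87, 88]
```

View pics/chk.png

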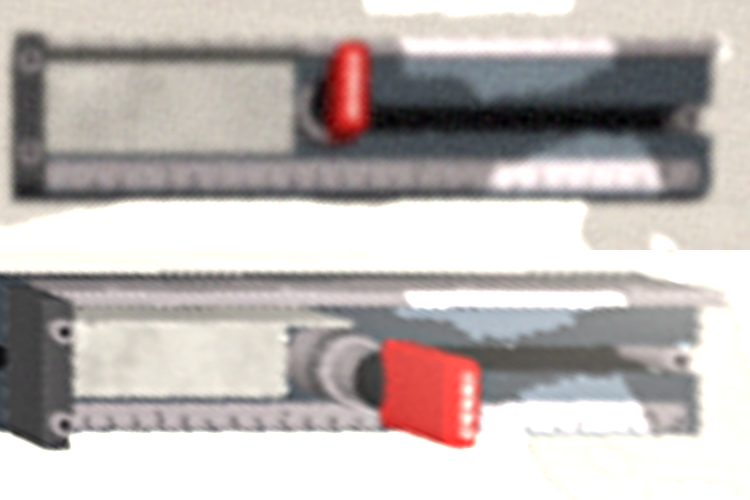

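View pics/chk2.png

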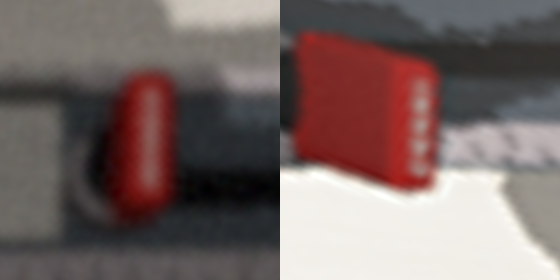

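```bash
python3 -c "
from h import *
st(); print(env.sign_off())"
```

```text
t 18.525 p [ 0.5714 -0.0382  0.2261] yaw -40.16 tilt [ 0.0009 -0.0001] F [0.1  0.19 0.24] M [0.046 0.056 0.004] gap 0.0512 q6 0.42
the job is handed in; nothing more can be done
None
```

The length stop is set and the job was handed in at 18.5 s. I took the red stop from the block, dropped its head into the free end of the slot and slid it along until it pushed the sample against the fence. I then backed off to about 4 N, pressed it down about 6 mm, turned it a quarter turn clockwise and let go.

**Last checks:**
- **Lock:** when I raised the gripper before letting go, the stop caught at the expected height, about 5 mm below its relaxed position. The spring load on the gripper then dropped off.
- **Sample:** in the corrected top view it runs from the fence face for 100 mm, with no visible gap at the fence.
- **Stop:** the collar meets the sample's free end to within the 1–2 mm the picture can resolve. The wing lies across the slot to within a few degrees.
- **Robot:** it is clear of everything, and the wrist force reads about zero.
- **Left alone:** the black stop is still standing in the block. I did not touch the square or the clamp block.

**Less certain:**
- The two cameras disagreed by about 4 mm at the bar. I relied on the top camera, the held stop as seen in the scene camera, and contact forces.
- The push reached about 8 N against the fence before I backed off.
- I turned about 3° past the quarter turn to feel for the end stop, felt no clear resistance, and came back 1.6° before letting go.

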